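# Set out the weighing place on the laboratory bench

## Task

Set out the weighing place: put the empty metal dish in the middle of the balance pan, then stand the knobbed check weight inside the dish. Stand the tall amber bottle in the middle of the cork mat between the balance and the stirrer, and the squat white jar in the middle of the cork mat on the other side of the balance; the mat on the far side of the stirrer stays empty. Keep all four upright and leave the glass flask where it stands.

Things in the scene. Friction and masses are not known exactly. Their poses are not given: they have to be found in the camera images.
- dish: loose shallow round metal dish with straight sides: outer diameter 60 mm, 24 mm high, wall 3 mm, base 3 mm thick, 60 g. Origin: centre of its underside, z up. Stands upright on the bench at the start
- weight: loose steel check weight, about 250 g, 58 mm high: round body 32 mm in diameter from 0 to 31 mm height, narrow neck (14 mm diameter), round knob 24 mm in diameter from 42 to 58 mm height, which can be gripped from above by the fingertips. Origin: centre of its underside, z up
- bottle: loose tall amber bottle with black cap and pale label: 54 mm in diameter, straight-sided up to 68 mm height, then narrowing to a 22 mm neck and a cap 26 mm in diameter, 112 mm high in all (keep the gripper body clear of the cap: grip the upper part of the straight side), about 300 g. Origin: centre of its underside, z up
- jar: loose squat white jar with a grey screw cap: 58 mm in diameter and straight-sided up to 34 mm height, then narrowing to the cap, 52 mm in diameter, 65 mm high in all, about 200 g. Origin: centre of its underside, z up
- balance: fixed white electronic balance, housing 130 mm wide (y) and 150 mm deep, 38 mm high, with a round flat steel pan 104 mm in diameter, pan top 48 mm above the origin, and a dark display on the side towards the robot. Origin: on its underside, straight below the centre of the pan; the housing reaches 90 mm from it towards the robot (its -x) and 60 mm away. The pan does not give
- stirrer: fixed grey magnetic stirrer, housing 130 mm wide (y) and 150 mm deep, with a square white top plate 110 mm wide, plate top 65 mm above the origin, and two black knobs on the side towards the robot. Origin: on its underside, straight below the centre of the plate; the housing reaches 90 mm from it towards the robot. Balance and stirrer stand either way round (either may be the left one)
- mat_left: fixed round cork mat, 90 mm in diameter, 4 mm thick, the leftmost (largest y) of the three mats. Origin: centre of its underside, 1 mm above the bench
- mat_middle: fixed round cork mat like mat_left, the one between balance and stirrer
- mat_right: fixed round cork mat like mat_left, the rightmost (smallest y) of the three mats
- flask: loose conical flask of green glass, 60 mm in diameter at the foot, narrowing to a 28 mm neck, 108 mm high, standing among the loose things in front of the instruments. Not to be moved. Origin: centre of its underside

How it is judged:
On the way, in this order (a step that is already met when the one before it is completed fails the run):
1. the dish stands on the balance pan (horizontal distance between dish and balance below 0.015 m and z of dish in the frame of balance between 0.044 and 0.053 m and angle between dish's own z axis and vertical below 0.12 rad), for 0.2 s.
2. the weight stands in the dish on the pan (all of step 1 and horizontal distance between weight and dish below 0.015 m and z of weight in the frame of dish between 0 and 0.007 m and angle between weight's own z axis and vertical below 0.12 rad), for 0.2 s.
At the end, for the whole second after the job is handed in: All upright and at rest: dish within 15 mm of the pan's centre, weight on the dish's floor, bottle on mat_middle and jar on the outer mat next to the balance, each within 15 mm of the mat's centre; flask within 20 mm of its start (all of step 2 and horizontal distance between bottle and mat_middle below 0.015 m and z of bottle in the frame of mat_middle between 0.001 and 0.008 m and angle between bottle's own z axis and vertical below 0.12 rad and ((horizontal distance between mat_left and balance below 0.2 m and horizontal distance between jar and mat_left below 0.015 m and z of jar in the frame of mat_left between 0.001 and 0.008 m and angle between jar's own z axis and vertical below 0.12 rad) or (horizontal distance between mat_right and balance below 0.2 m and horizontal distance between jar and mat_right below 0.015 m and z of jar in the frame of mat_right between 0.001 and 0.008 m and angle between jar's own z axis and vertical below 0.12 rad)) and linear speed of each of dish, weight, bottle, jar below 0.02 m/s and angular speed of each of dish, weight, bottle, jar below 0.3 rad/s and distance of flask from where it was at the start of the episode below 0.02 m); the robot touches nothing.
It fails at once if the dish, weight, bottle or jar is tipped by more than 40 degrees (angle between any of dish, weight, bottle, jar's own z axis and vertical above 0.7 rad).
It fails at once if the flask is shifted by more than 20 mm or tipped over (distance of flask from where it was at the start of the episode above 0.02 m or angle between flask's own z axis and vertical above 0.5 rad).
It also fails if it takes over 112 s, if anything falls off the work surface, if the arm or the gripper's body presses on something with over 40 N, if the wrist force passes 120 N, or if a joint passes its speed limit or range.

## Robot

A 7-joint arm with a two-finger parallel gripper is mounted at the origin on the work surface. World frame = base frame: x ahead of the robot, y to its left, z up, the work surface at z = 0. Lengths are in m, angles in rad, forces in N, time in s.
With the tool pointing down it reaches from about 0.425 to 1.025 m from the base axis. Payload 3.6 kg.
Tool frame: the origin (TCP) lies at the very end of the fingers, on their centre line; the grasp point (between the pads) lies bot.tcp_to_grasp behind it (bot.tcp_to_grasp is the distance from the TCP to the grasp point, in m); z points along the fingers, y is the line along which they close (so a half turn about z gives the same grasp; the last joint's range is limited). The gripper opens to 85 mm and grips with 20 to 120 N. Pads are 22 mm wide; open, the fingers measure 114 mm over their backs; the gripper's body (76 mm by 85 mm) begins 54 mm behind the grasp point. The pads swing forward as they close: fully open they stand 13 mm farther back than shut.
Start: joints at [-1.206, 0.591, 0.048, 1.609, -0.033, 0.943, -0.034], TCP at [0.321, 0.65, 0.231] pointing down, gripper open.
Joint ranges: [-2.69, 2.69], [-0.47, 2.24], [-1.27, 1.36], [0.19, 2.51], [-1.53, 4.68], [0.08, 2.07], [-3.09, 3.09]. Speed limits (rad/s): [2.57, 2.57, 3.14, 3.14, 3.14, 3.14, 3.14].

## Interface

Orientations are given as a unit quaternion [x, y, z, w].
In Python, from plant import bot gives the robot as it stands.
- The arm moves only by the tool jog_arm, never from a script. Its argument "rows" is text: rows parted by semicolons, each of 6 numbers parted by spaces: the shift along the tool's x, y, z scaled (see below), then the turn, a rotation vector about the tool's x, y, z scaled (see below). A call has 1 to 8 rows; each row is the pose to reach, as a shift and turn from the pose commanded when the call began, along the tool's axes at that moment; what a row does not reach only later rows make up. The controller multiplies each number of a shift by 100 mm and each number of a turn by 90 degrees. A row lasts 1/8 s, in which the tool goes at most 62.5 mm and 10.7 degrees, less where a joint would pass 70% of its speed; a pose out of reach is approached as far as the arm can. A call with a number of a shift or a turn outside -1 to 1 is refused whole. A call with a gripper value outside its range is refused whole. "grip" is the opening, from 0 (shut) to 1 (fully open), set as the call begins (left out, the last holds). The fingers move at their own pace and stop on an object; the grip force is fixed at half the most. Time passes only in rows, so rows that repeat a pose let the fingers close. It gives the time, the measured TCP pose, the force, the opening and the grip force at its end, in the units of the state.
- bot.get_state(): the state, without advancing time (a new reading comes with each control period).
- bot.read_camera(name): name is "scene" or "top" or "wrist"; returns the picture (384x512x3 uint8, blue, green, red); there is no depth.
- bot.camera_model(name): a dict with "mtx" (3x3 intrinsics, pixels), "dist" ([k1, k2, p1, p2, k3] as OpenCV has them; the pictures are not rectified), "rvec" (rotation vector, rad) and "tvec" (3), from world to camera coordinates, as OpenCV has them. Camera axes: x right, y down, z forward; pixel columns grow to the right and rows downward; lengths in m; the calibration is good to about 2 mm. A picture is of the moment at which its call begins: read the wrist's pose just before it. camera_model takes no time and is no camera call; for the wrist camera it gives the pose at the moment of the call.
- bot.finish_job(): hands the job in; it is judged then, once.
Trained networks look in the newest picture that a camera, given by its name, has taken for a name from the list of things; names that differ only in an ending like _2 or _b are one class to them, and where a whole thing is asked for, a point or a joint stands for the part that bears it (a point fixed in the world has none). Each returns a list of dicts, best first, with "p" (0 to 1); they miss things now and then, are a little off and sometimes report something else, mostly with a low value. They report only what shows in the picture. A call takes as long as a camera call.
- bot.find_in(camera, name): "rect" ([left, top, width, height] in pixels, round what is visible of it).
- bot.outline_of(camera, name): "region" (384x512 bool, what is visible of it) and "rect" ([left, top, width, height] in pixels, round what is visible of it).
The state is a dict: "t": time; "qpos": joint angles; "joint_vel": joint speeds; "joint_torque": joint torques, N m; "tool_pos": TCP position; "tcp_rot": TCP orientation; "force": force on the tool from outside, world axes, zero at the start; "torque": the same for the moment, N m; "grip_width": finger opening in m; "gripper_force": force on a finger pad.
Only numpy, scipy, OpenCV 4.12 (cv2) and the standard library are available. Lean on these libraries where they do the work, as an engineer would, in place of code of your own. Each camera call takes 0.05 s, during which the arm holds its last target. There are 200 camera calls.

## Working session

There is one attempt and no reset: what is moved stays moved. The work goes in short steps, Python scripts to look and compute and a tool call to move; the robot and the scene stay as the last step left them, time stands still between calls to the robot, and variables do not carry over. Pictures are saved under pics/ and viewed, at most 15 in all, crops included, and the job is handed in when it is done.

Besides the shell and the picture viewer there is one more tool, called after "Emit:" by a JSON object that holds its "method" and its "body", one argument or row to a line. jog_arm: Moves the arm, as the interface text tells. Shifts and turns lie within -1 to 1; 1 stands for 100 mm of shift or 90 degrees of turn. Its arguments: {"type":"object","properties":{"rows":{"type":"string"},"grip":{"type":"number"}},"required":["rows"]}

```bash
mkdir -p pics
python3 - <<'E'
from plant import bot
import cv2,numpy as np
s=bot.get_state();print(s['t'],s['tool_pos'],s['tcp_rot'],s['grip_width'],bot.tcp_to_grasp)
for c in ['scene','top']:
    cv2.imwrite(f'pics/{c}0.png',bot.read_camera(c))
    m=bot.camera_model(c);R=cv2.Rodrigues(np.array(m['rvec']))[0];print(c,-R.T@np.array(m['tvec']).ravel(),R[2])
    for n in ['dish','weight','bottle','jar','balance','stirrer','mat_left','flask']:
        print(n,[(d['rect'],round(d['p'],2)) for d in bot.find_in(c,n)][:4])
E
```

```text
0.0 [0.32069689 0.64928823 0.23013436] [ 2.27335297e-01  9.73815907e-01 -1.09629046e-03 -2.01289618e-04] 0.08520385504774675 0.0187
scene [ 1.0146872  -0.04661885  0.713482  ] [-0.57100286  0.03663126 -0.8201304 ]
dish [([184.4, 150.3, 25.4, 24.9], 0.7), ([373.0, 105.5, 32.3, 47.7], 0.27), ([317.5, 133.0, 25.2, 35.3], 0.19)]
weight [([257.7, 142.8, 8.1, 26.7], 0.74)]
bottle [([107.7, 125.4, 31.1, 46.2], 0.89), ([318.8, 133.0, 27.4, 34.8], 0.44)]
jar [([317.7, 134.3, 26.2, 35.1], 0.91)]
balance [([169.5, 201.4, 72.3, 74.1], 0.84)]
stirrer [([309.4, 192.1, 79.5, 83.6], 0.77)]
mat_left [([386.9, 201.9, 43.7, 38.4], 0.82)]
flask [([375.0, 108.1, 28.9, 44.7], 0.88)]
top [ 0.28029308 -0.01426074  1.11974713] [ 0.22414149 -0.0010482  -0.97455605]
dish [([300.4, 225.5, 25.6, 20.9], 0.74)]
weight [([247.9, 227.5, 10.4, 14.1], 0.73)]
bottle [([370.3, 228.0, 28.6, 24.3], 0.94)]
jar [([174.2, 225.4, 26.1, 25.3], 0.96)]
balance [([275.2, 122.6, 54.1, 65.0], 0.9), ([245.5, 224.6, 12.0, 17.6], 0.18)]
stirrer [([159.8, 120.9, 61.3, 67.4], 0.62)]
mat_left [([117.0, 153.6, 34.7, 34.4], 0.85)]
flask [([108.2, 245.1, 30.4, 26.6], 0.86), ([246.3, 226.2, 11.1, 20.7], 0.45), ([301.7, 224.3, 25.0, 25.8], 0.31)]
```

Run:
```python
import cv2,numpy as np
a=cv2.imread('pics/scene0.png')[90:310,70:450];cv2.imwrite('pics/s1.png',cv2.resize(a,None,fx=2.1,fy=2.1,interpolation=cv2.INTER_CUBIC))
a=cv2.imread('pics/top0.png')[100:300,90:430];cv2.imwrite('pics/t1.png',cv2.resize(a,None,fx=2.3,fy=2.3,interpolation=cv2.INTER_CUBIC))
```

```text
(no output)
```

View pics/s1.png

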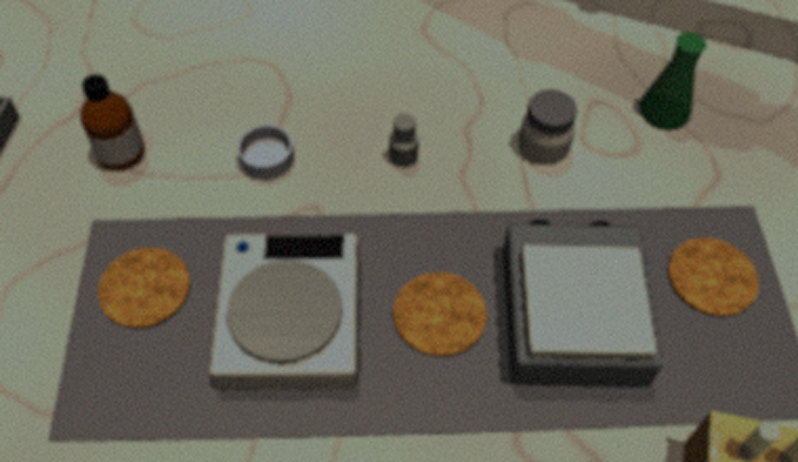

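View pics/t1.png

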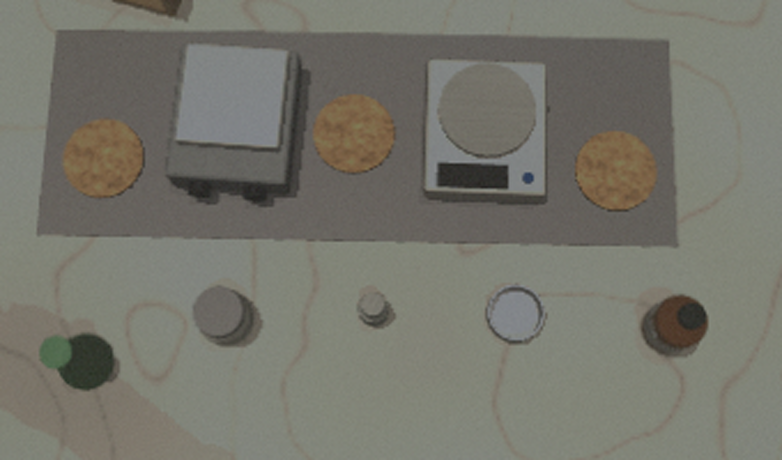

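The scene view (s1) shows, left to right, the bottle (115,125), dish (265,155), weight (403,140), jar (548,125) and flask (675,85). Behind them are mat, balance (285,310), mat (440,313), stirrer (585,300) and mat. In the top view the balance is at the right (487,110), so it has the smaller y. The jar therefore goes on mat_right and the bottle on mat_middle.

```bash
cat > h.py <<'E'
from plant import bot
import cv2,numpy as np
from scipy.optimize import least_squares
# profiles: list of (radius,height)
P=dict(dish=[(30,0),(30,24)],weight=[(16,0),(16,31),(7,31),(7,42),(12,42),(12,58)],
 bottle=[(27,0),(27,68),(11,90),(13,92),(13,112)],jar=[(29,0),(29,34),(26,40),(26,65)],
 mat=[(45,0),(45,4)],flask=[(30,0),(14,75),(14,108)],pan=[(52,0),(52,1)])
def cen(m):
    M=cv2.moments(m.astype(np.uint8),True);return np.array([M['m10']/M['m00'],M['m01']/M['m00']])
def sil(n,p,cm,k=8):
    t=np.linspace(0,2*np.pi,60);img=np.zeros((384*k,512*k),np.uint8)
    rings=[]
    for r,h in P[n]:
        X=np.c_[p[0]+r/1e3*np.cos(t),p[1]+r/1e3*np.sin(t),0*t+p[2]+h/1e3]
        u=cv2.projectPoints(X,np.array(cm['rvec']),np.array(cm['tvec']),np.array(cm['mtx']),np.array(cm['dist']))[0].reshape(-1,2);rings.append(u)
    for a,b in zip(rings,rings[1:]):
        cv2.fillConvexPoly(img,cv2.convexHull(np.round((np.r_[a,b]+.5)*k).astype(np.int32)),1)
    return (cen(img)+.5)/k-.5, cv2.resize(img,(512,384),interpolation=cv2.INTER_AREA)
def fit(n,obs,p0,z=None):
    """obs: list of (camera model, region)"""
    c=[cen(r) for _,r in obs]
    def f(q):
        p=q if z is None else [*q,z]
        return np.concatenate([sil(n,p,cm)[0]-ci for (cm,_),ci in zip(obs,c)])
    s=least_squares(f,p0 if z is None else p0[:2],diff_step=0.01,x_scale=.01)
    return s.x,np.round(s.fun,2)
def ray(cm,uv):
    R=cv2.Rodrigues(np.array(cm['rvec']))[0];C=-R.T@np.array(cm['tvec']).ravel()
    n=cv2.undistortPoints(np.array(uv,float).reshape(1,1,2),np.array(cm['mtx']),np.array(cm['dist'])).ravel()
    return C,R.T@np.array([*n,1])
def onz(cm,uv,z):
    C,d=ray(cm,uv);return C+d*(z-C[2])/d[2]
E
python3 - <<'E'
from h import *
cm={c:bot.camera_model(c) for c in ['scene','top']}
for c in cm: bot.read_camera(c)
for n in ['dish','weight','bottle','jar','flask','mat_left']:
    o={c:[d for d in bot.outline_of(c,n) if d['p']>.4] for c in cm}
    if n=='mat_left':
        for i in range(len(o['top'])):
            t=o['top'][i];p0=onz(cm['top'],cen(t['region']),.003)
            for s in o['scene']:
                if np.linalg.norm(onz(cm['scene'],cen(s['region']),.003)-p0)<.05:
                    print('mat',fit('mat',[(cm['top'],t['region']),(cm['scene'],s['region'])],p0))
        continue
    if not o['top'] or not o['scene']: print(n,'missing',[len(v) for v in o.values()]);continue
    ob=[(cm[c],o[c][0]['region']) for c in cm]
    p0=onz(cm['top'],cen(ob[1][1]),.03);p0[2]=0
    r=fit(n,ob,p0);print(n,np.round(r[0],4),r[1],[v[0]['p'] for v in o.values()],np.round(fit(n,ob,p0,0.)[0],4))
# pan: brightness/colour left to centroid of grey-brown disc, manual ellipse seeds
for c,b in(('top',(80+0,0)),):pass
im={c:bot.read_camera(c) for c in cm}
seed=dict(top=(90+487/2.3,100+110/2.3),scene=(70+285/2.1,90+310/2.1))
reg={}
for c in cm:
    m=np.zeros((386,514),np.uint8);s=tuple(int(v) for v in seed[c])
    g=cv2.medianBlur(im[c],5)
    cv2.floodFill(g,m,s,0,(14,)*3,(14,)*3,4|cv2.FLOODFILL_MASK_ONLY|cv2.FLOODFILL_FIXED_RANGE|(1<<8))
    reg[c]=m[1:-1,1:-1];print(c,cv2.boundingRect(reg[c]),reg[c].sum())
p0=onz(cm['top'],cen(reg['top']),.048)
print('pan',fit('pan',[(cm[c],reg[c]) for c in cm],p0),bot.get_state()['t'])
E
```

```text
dish [ 0.4268 -0.1434  0.    ] [ 0.38  0.03  0.47 -0.11] [0.77, 0.68] [ 0.4266 -0.1433]
weight [0.4309 0.0058 0.    ] [0.13 0.3  0.01 0.22] [0.65, 0.47] [0.4309 0.0056]
bottle [ 0.409  -0.3042  0.    ] [0.21 0.65 0.17 0.53] [0.58, 0.61] [ 0.409  -0.3043]Traceback (most recent call last):
  File "<stdin>", line 16, in <module>
  File "h.py", line 25, in fit
    s=least_squares(f,p0 if z is None else p0[:2],diff_step=0.01,x_scale=.01)
    return func(*args, **kwargs)
    result = trf(vector_fun.fun, vector_fun.jac, x0, f0, J0, lb, ub, ftol, xtol,
                 gtol, max_nfev, x_scale, loss_function, tr_solver,
                 tr_options.copy(), verbose, callback=callback_wrapped)
    return trf_no_bounds(
        fun, jac, x0, f0, J0, ftol, xtol, gtol, max_nfev, x_scale,
        loss_function, tr_solver, tr_options, verbose, callback=callback)
    f_new = fun(x_new)
    self._update_fun()
    ~~~~~~~~~~~~~~~~^^
    self.f = self.fun_wrapped(xp_copy(self.x))
             ~~~~~~~~~~~~~~~~^^^^^^^^^^^^^^^^^
    return np.atleast_1d(self.fun(x))
                         ~~~~~~~~^^^
    return self.f(x, *self.args, **self.kwargs)
           ~~~~~~^^^^^^^^^^^^^^^^^^^^^^^^^^^^^^
  File "h.py", line 24, in f
    return np.concatenate([sil(n,p,cm)[0]-ci for (cm,_),ci in zip(obs,c)])
                           ~~~^^^^^^^^
  File "h.py", line 18, in sil
    return (cen(img)+.5)/k-.5, cv2.resize(img,(512,384),interpolation=cv2.INTER_AREA)
            ~~~^^^^^
  File "h.py", line 9, in cen
    M=cv2.moments(m.astype(np.uint8),True);return np.array([M['m10']/M['m00'],M['m01']/M['m00']])
                                                            ~~~~~~~~^~~~~~~~~
ZeroDivisionError: float division by zero
```

```bash
python3 - <<'E'
s=open('h.py').read()
a=s.index("    def f(q):");b=s.index("def ray")
s=s[:a]+'''    p0=np.array(p0,float)
    if z is not None: p0[2]=z
    pose=lambda v:p0+.1*(np.r_[v,np.ones(3-len(v))]-1)
    f=lambda v:np.concatenate([sil(n,pose(v),cm)[0]-ci for (cm,_),ci in zip(obs,c)])
    r=least_squares(f,np.ones(3 if z is None else 2),diff_step=.03)
    return np.round(pose(r.x),4),np.round(r.fun,2)
'''+s[b:]
open('h.py','w').write(s)
E
cat > m.py <<'E'
from h import *
cm={c:bot.camera_model(c) for c in ['scene','top']}
im={c:bot.read_camera(c) for c in cm}
for n in ['dish','weight','bottle','jar','flask','mat_left']:
    o={c:[d for d in bot.outline_of(c,n) if d['p']>.4 or n=='mat_left' and d['p']>.2] for c in cm}
    if n!='mat_left': o={c:v[:1] for c,v in o.items()}
    h=P[n[:3] if 'mat' in n else n]
    for t in o['top']:
        for s in o['scene']:
            ob=[(cm['top'],t['region']),(cm['scene'],s['region'])]
            p0=onz(cm['top'],cen(t['region']),.003 if 'mat' in n else .03);p0[2]=0
            if 'mat' in n and np.linalg.norm((onz(cm['scene'],cen(s['region']),.003)-p0)[:2])>.05: continue
            k='mat' if 'mat' in n else n
            print(k,*fit(k,ob,p0),fit(k,ob,p0,.001 if k=='mat' else 0.)[0],t['p'],s['p'])
seed=dict(top=(90+487/2.3,100+110/2.3),scene=(70+285/2.1,90+310/2.1));reg={}
for c in cm:
    m=np.zeros((386,514),np.uint8);s=tuple(int(v) for v in seed[c])
    g=cv2.medianBlur(im[c],5)
    cv2.floodFill(g,m,s,0,(14,)*3,(14,)*3,4|cv2.FLOODFILL_MASK_ONLY|cv2.FLOODFILL_FIXED_RANGE|(1<<8))
    reg[c]=m[1:-1,1:-1];print(c,cv2.boundingRect(reg[c]),reg[c].sum())
p0=onz(cm['top'],cen(reg['top']),.048)
print('pan',fit('pan',[(cm[c],reg[c]) for c in cm],p0),bot.get_state()['t'])
E
python3 m.py
```

```text
dish [ 0.4272 -0.1425  0.0023] [0.05 0.01 0.04 0.  ] [ 0.4266 -0.1427  0.    ] 0.93 0.9
weight [4.308e-01 6.300e-03 4.000e-04] [ 0.31  0.01  0.3  -0.01] [0.4307 0.0063 0.    ] 0.55 0.76
bottle [ 0.4092 -0.3036  0.0033] [ 0.34 -0.06  0.33  0.01] [ 0.4083 -0.3044  0.    ] 0.61 0.84
jar [ 4.230e-01  1.631e-01 -1.000e-04] [-0.22 -0.04 -0.21 -0.01] [0.4231 0.1631 0.    ] 0.7 0.95
flask [0.3782 0.3131 0.0032] [ 0.6   0.17  0.58 -0.05] [0.3773 0.3142 0.    ] 0.58 0.74
mat [0.6027 0.3044 0.004 ] [-0.18 -0.05 -0.17  0.01] [0.6022 0.3054 0.001 ] 0.65 0.68
scene (178, 213, 55, 51) 2186
top (280, 126, 45, 46) 1472
pan (array([ 0.641 , -0.116 ,  0.0472]), array([-0.08, -0.  , -0.11,  0.  ])) 2.1
```

Run:
```python
from h import *
cm={c:bot.camera_model(c) for c in ['scene','top']}
R={}
for c in cm:
    im=cv2.medianBlur(bot.read_camera(c),3);hsv=cv2.cvtColor(im,cv2.COLOR_BGR2HSV)
    m=((hsv[...,0]>5)&(hsv[...,0]<25)&(hsv[...,1]>120)).astype(np.uint8)
    m=cv2.morphologyEx(m,cv2.MORPH_CLOSE,np.ones((3,3)))
    n,l,st,_=cv2.connectedComponentsWithStats(m)
    R[c]=[(l==i) for i in range(1,n) if st[i,4]>400]
    print(c,[list(st[i]) for i in range(1,n) if st[i,4]>400])
for t in R['top']:
    p0=onz(cm['top'],cen(t),.003)
    for s in R['scene']:
        if np.linalg.norm((onz(cm['scene'],cen(s),.003)-p0)[:2])<.05:
            ob=[(cm['top'],t),(cm['scene'],s)];p0[2]=0
            print(*fit('mat',ob,p0),fit('mat',ob,p0,.001)[0])
s=bot.get_state()
from scipy.spatial.transform import Rotation as Ro
print(s['t'],Ro.from_quat(s['tcp_rot']).as_matrix().round(4))
w=bot.camera_model('wrist');Rw=cv2.Rodrigues(np.array(w['rvec']))[0];print(s['tool_pos'],-Rw.T@np.array(w['tvec']).ravel(),Rw[2])
```

```text
scene [[np.int32(0), np.int32(131), np.int32(35), np.int32(78), np.int32(1816)], [np.int32(109), np.int32(133), np.int32(24), np.int32(24), np.int32(415)], [np.int32(388), np.int32(203), np.int32(43), np.int32(38), np.int32(1232)], [np.int32(117), np.int32(208), np.int32(43), np.int32(38), np.int32(1294)], [np.int32(257), np.int32(220), np.int32(45), np.int32(40), np.int32(1398)], [np.int32(395), np.int32(288), np.int32(117), np.int32(68), np.int32(3862)]]
top [[np.int32(0), np.int32(0), np.int32(512), np.int32(17), np.int32(4509)]]
2.2 [[-0.8966  0.4428 -0.    ]
 [ 0.4428  0.8966  0.    ]
 [ 0.     -0.     -1.    ]]
[0.32105096 0.65002752 0.23130226] [0.24432139 0.68771608 0.37266696] [ 0.2941515  -0.14634058 -0.94448892]
```

Run:
```python
from h import *
cm={c:bot.camera_model(c) for c in ['scene','top']}
seeds=dict(scene=[(138,227),(279,240),(409,222)],top=[(90+616/2.3,100+170/2.3),(90+354/2.3,100+133/2.3),(90+103/2.3,100+158/2.3)])
R={}
for c in cm:
    im=cv2.medianBlur(bot.read_camera(c),3);hsv=cv2.cvtColor(im,cv2.COLOR_BGR2HSV);u,v=map(int,seeds[c][1]);print(c,hsv[v,u])
    g=im[...,2].astype(int)-im[...,0]
    m=(g>.5*np.median(g[v-4:v+5,u-4:u+5])).astype(np.uint8)
    n,l,st,_=cv2.connectedComponentsWithStats(m)
    R[c]=[]
    for u,v in seeds[c]:
        k=l[int(v),int(u)];R[c].append(l==k);print(st[k])
for t,s in zip(R['top'],R['scene']):
    p0=onz(cm['top'],cen(t),.003);p0[2]=0
    ob=[(cm['top'],t),(cm['scene'],s)]
    print(*fit('mat',ob,p0),fit('mat',ob,p0,.001)[0])
```

```text
scene [ 18 171 137]
[ 117  208   43   38 1293]
[ 257  220   45   39 1391]
[ 388  203   43   37 1218]
top [ 17 110 125]
[340 157  36  35 971]
[226 141  36  35 966]
[117 152  36  34 970]
[ 0.5835 -0.2595  0.0041] [ 0.02 -0.    0.03 -0.  ] [ 0.5829 -0.2602  0.001 ]
[0.6278 0.0278 0.0033] [ 0.08  0.01  0.05 -0.01] [0.6274 0.0279 0.001 ]
[0.602  0.3049 0.0034] [-0.13 -0.04 -0.1   0.01] [0.6016 0.3057 0.001 ]
```

Emit:
{"method": "jog_arm", "body": {
  "rows": "-0.44 -0.9 0 0 0 0.708;-0.44 -0.9 0 0 0 0.708;-0.44 -0.9 0 0 0 0.708;-0.44 -0.9 0 0 0 0.708;-0.44 -0.9 0 0 0 0.708;-0.44 -0.9 0 0 0 0.708;-0.44 -0.9 0 0 0 0.708",
  "grip": 1
}}

```text
t: 3.18
tool_pos: [0.3204, 0.5501, 0.2313]
tcp_rot: [0.706, 0.708, 0.0, 0.0]
force: [-0.4, -0.5, -0.3]
grip_width: 0.0857
gripper_force: 0.0
```

Emit:
{"method": "jog_arm", "body": {
  "rows": "-1 0.6 0 0 0 0;-1 0.6 0 0 0 0;-1 0.6 0 0 0 0"
}}

```text
t: 3.55
tool_pos: [0.3844, 0.4442, 0.2318]
tcp_rot: [0.709, 0.705, -0.0, 0.001]
force: [-0.2, 1.0, 0.5]
grip_width: 0.0857
gripper_force: 0.0
```

Emit:
{"method": "jog_arm", "body": {
  "rows": "-1 0.46 0 0 0 0;-1 0.46 0 0 0 0"
}}

```text
t: 3.8
tool_pos: [0.4272, 0.3491, 0.2315]
tcp_rot: [0.706, 0.708, 0.0, 0.0]
force: [0.7, 0.1, -0.6]
grip_width: 0.0854
gripper_force: 0.0
```

Emit:
{"method": "jog_arm", "body": {
  "rows": "-1 0 0 0 0 0;-1 0 0 0 0 0"
}}

```text
t: 4.05
tool_pos: [0.4266, 0.2474, 0.2315]
tcp_rot: [0.707, 0.707, -0.0, 0.0]
force: [-0.1, 0.1, -0.2]
grip_width: 0.0853
gripper_force: 0.0
```

Emit:
{"method": "jog_arm", "body": {
  "rows": "-1 0 0 0 0 0;-1 0 0 0 0 0"
}}

```text
t: 4.3
tool_pos: [0.4264, 0.1479, 0.2316]
tcp_rot: [0.707, 0.708, 0.0, 0.0]
force: [0.3, 0.4, -0.5]
grip_width: 0.0855
gripper_force: 0.0
```

Emit:
{"method": "jog_arm", "body": {
  "rows": "-1 0 0 0 0 0;-1 0 0 0 0 0"
}}

```text
t: 4.55
tool_pos: [0.4266, 0.048, 0.2317]
tcp_rot: [0.707, 0.708, 0.0, 0.0]
force: [0.1, 0.0, -1.0]
grip_width: 0.0855
gripper_force: 0.0
```

Emit:
{"method": "jog_arm", "body": {
  "rows": "-1 0 0 0 0 0;-1 0 0 0 0 0"
}}

```text
t: 4.8
tool_pos: [0.427, -0.0521, 0.2318]
tcp_rot: [0.707, 0.708, 0.001, 0.001]
force: [1.0, -0.2, 0.5]
grip_width: 0.0853
gripper_force: 0.0
```

Emit:
{"method": "jog_arm", "body": {
  "rows": "-0.92 0 0.6 0 0 0;-0.92 0 0.6 0 0 0;-0.92 0 0.6 0 0 0;-0.92 0 0.6 0 0 0"
}}

```text
t: 5.3
tool_pos: [0.4272, -0.1413, 0.1714]
tcp_rot: [0.706, 0.708, 0.0, -0.0]
force: [-0.0, 0.8, -0.8]
grip_width: 0.0857
gripper_force: 0.0
```

```bash
cat > w.py <<'E'
import sys
from h import *
# wrist look: python3 w.py name z0 pic ; prints fit at known z
n,z,pic=sys.argv[1],float(sys.argv[2]),sys.argv[3]
s=bot.get_state();cm=bot.camera_model('wrist');im=bot.read_camera('wrist')
print(s['t'],np.round(s['tool_pos'],4),np.round(s['tcp_rot'],4))
cv2.imwrite(f'pics/{pic}.png',im)
for d in bot.outline_of('wrist',n)[:2]:
    k='mat' if 'mat' in n else n
    p0=onz(cm,cen(d['region']),z+P[k][-1][1]/2000);p0[2]=z
    print(round(d['p'],2),d['rect'],*fit(k,[(cm,d['region'])],p0,z))
E
python3 w.py dish 0 w1
```

```text
5.3 [ 0.4272 -0.1413  0.1714] [ 7.063e-01  7.079e-01  3.000e-04 -2.000e-04]
0.66 [215.1, 268.7, 46.7, 74.7] [ 0.405  -0.3263  0.    ] [0. 0.]
0.64 [226.2, 145.3, 53.7, 57.0] [ 0.4237 -0.1421  0.    ] [-0.  0.]
```

View pics/w1.png

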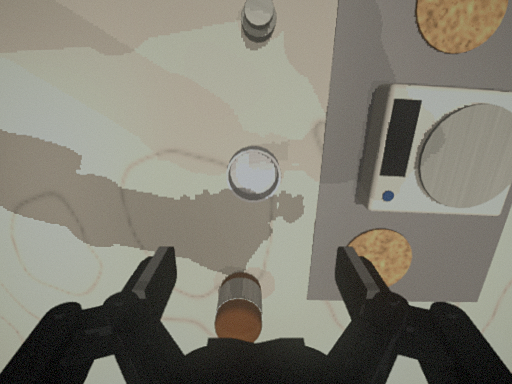

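Wrist view: dish at (253,172) and clear. The detector's first hit at (238,305) is really the bottle. The dish position agrees with the other views to about 3 mm, so I'll grasp it.

Emit:
{"method": "jog_arm", "body": {
  "rows": "0 -0.02 1 0 0 0;0 -0.02 1 0 0 0;0 -0.02 1 0 0 0"
}}

```text
t: 5.78
tool_pos: [0.4238, -0.1402, 0.0701]
tcp_rot: [0.706, 0.708, -0.001, -0.002]
force: [-0.6, -0.6, 0.9]
grip_width: 0.0855
gripper_force: 0.0
```

Emit:
{"method": "jog_arm", "body": {
  "rows": "0 0 0.4 0 0 0;0 0 0.55 0 0 0;0 0 0.67 0 0 0;0 0 0.67 0 0 0"
}}

```text
t: 6.28
tool_pos: [0.4255, -0.1419, 0.0049]
tcp_rot: [0.707, 0.707, 0.0, 0.001]
force: [1.2, -0.1, -0.6]
grip_width: 0.0852
gripper_force: 0.0
```

Emit:
{"method": "jog_arm", "body": {
  "rows": "0 0 0 0 0 0;0 0 0 0 0 0;0 0 0 0 0 0;0 0 0 0 0 0;0 0 0 0 0 0;0 0 0 0 0 0",
  "grip": 0
}}

```text
t: 7.02
tool_pos: [0.4252, -0.1422, 0.0059]
tcp_rot: [0.707, 0.707, 0.001, 0.001]
force: [-0.4, 0.8, 12.3]
grip_width: 0.0584
gripper_force: 61.1
```

Emit:
{"method": "jog_arm", "body": {
  "rows": "0 0 -0.3 0 0 0;0 0 -0.8 0 0 0;0 0 -1 0 0 0;0 0 -1 0 0 0;0 0 -1 0 0 0"
}}

```text
t: 7.65
tool_pos: [0.4242, -0.1418, 0.104]
tcp_rot: [0.707, 0.707, -0.0, -0.0]
force: [-0.1, 0.4, -0.5]
grip_width: 0.0578
gripper_force: 65.0
```

```bash
python3 w.py dish 0.1 w2
```

```text
7.65 [ 0.4242 -0.1418  0.104 ] [ 7.070e-01  7.072e-01 -1.000e-04 -3.000e-04]
0.81 [199.7, 197.1, 113.2, 114.1] [ 0.4235 -0.1396  0.1   ] [-0.  0.]
```

View pics/w2.png

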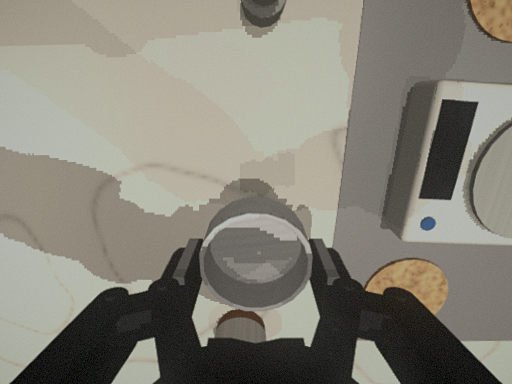

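The dish is held level between the pads at about (256,255). Moving it to the pan now.

Emit:
{"method": "jog_arm", "body": {
  "rows": "0.1 0.5 0 0 0 0;0.25 1 0 0 0 0;0.25 1 0 0 0 0"
}}

```text
t: 8.12
tool_pos: [0.5297, -0.1153, 0.1033]
tcp_rot: [0.705, 0.709, 0.001, 0.001]
force: [-0.2, 0.4, 0.3]
grip_width: 0.0581
gripper_force: 64.9
```

Emit:
{"method": "jog_arm", "body": {
  "rows": "0 0.5 0 0 0 0;0 1 0 0 0 0;0 1 0 0 0 0"
}}

```text
t: 8.5
tool_pos: [0.6281, -0.1169, 0.1031]
tcp_rot: [0.706, 0.708, 0.001, 0.001]
force: [-0.6, 0.7, -0.2]
grip_width: 0.0578
gripper_force: 64.9
```

Emit:
{"method": "jog_arm", "body": {
  "rows": "0 0.16 0 0 0 0;0 0.16 0.2 0 0 0;0 0.16 0.4 0 0 0;0 0.16 0.4 0 0 0;0 0.16 0.4 0 0 0"
}}

```text
t: 9.12
tool_pos: [0.64, -0.1174, 0.064]
tcp_rot: [0.707, 0.707, -0.0, -0.0]
force: [-0.0, 0.2, 0.7]
grip_width: 0.0575
gripper_force: 64.9
```

```bash
python3 w.py dish 0.06 w3
```

```text
9.125 [ 0.64   -0.1174  0.064 ] [ 7.073e-01  7.069e-01 -3.000e-04 -3.000e-04]
0.96 [198.9, 196.7, 114.2, 112.3] [ 0.6392 -0.1151  0.06  ] [0. 0.]
0.22 [107.5, 113.8, 251.9, 195.6] [ 0.6242 -0.0737  0.06  ] [-0. -0.]
```

View pics/w3.png

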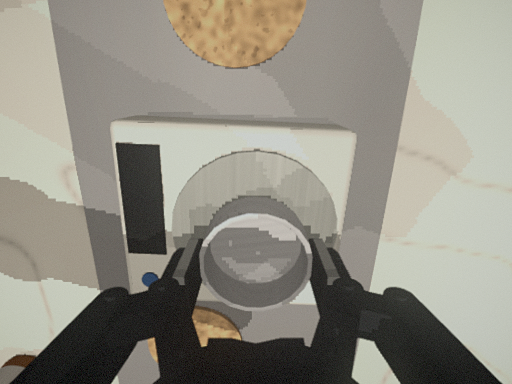

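Run:
```python
from h import *
cm=bot.camera_model('wrist')
for uv in [(255,150),(172,225),(337,225),(190,180),(318,180)]: print(uv,onz(cm,uv,.048).round(4))
```

```text
(255, 150) [ 0.6399 -0.0636  0.048 ]
(172, 225) [ 0.5882 -0.1106  0.048 ]
(337, 225) [ 0.6909 -0.1107  0.048 ]
(190, 180) [ 0.6017 -0.0814  0.048 ]
(318, 180) [ 0.6769 -0.0814  0.048 ]
```

The dish is centred over the pan to about 1 mm. The pan spans columns 172 to 337, which puts its centre at (0.6395,-0.1155). Lowering and releasing.

Emit:
{"method": "jog_arm", "body": {
  "rows": "0 0 0.05 0 0 0;0 0 0.1 0 0 0;0 0 0.1 0 0 0;0 0 0.1 0 0 0"
}}

```text
t: 9.72
tool_pos: [0.6409, -0.1171, 0.0551]
tcp_rot: [0.707, 0.707, 0.0, 0.0]
force: [-1.0, 1.0, 5.5]
grip_width: 0.058
gripper_force: 65.5
```

Emit:
{"method": "jog_arm", "body": {
  "rows": "0 0 0 0 0 0;0 0 0 0 0 0;0 0 0 0 0 0;0 0 0 0 0 0;0 0 0 0 0 0;0 0 0 0 0 0",
  "grip": 1
}}

```text
t: 10.48
tool_pos: [0.6406, -0.1172, 0.0543]
tcp_rot: [0.707, 0.707, -0.0, -0.0]
force: [-0.2, -0.5, -0.2]
grip_width: 0.0853
gripper_force: 0.0
```

Emit:
{"method": "jog_arm", "body": {
  "rows": "0 0 -0.3 0 0 0;0 0 -0.8 0 0 0;0 0 -1 0 0 0;0 0 -1 0 0 0"
}}

```text
t: 10.98
tool_pos: [0.6415, -0.1174, 0.1557]
tcp_rot: [0.707, 0.707, 0.001, 0.001]
force: [0.4, -0.4, 0.0]
grip_width: 0.0856
gripper_force: 0.0
```

```bash
python3 w.py dish 0.048 w4
python3 - <<'E'
from h import *
cm={c:bot.camera_model(c) for c in ['scene','top']}
[bot.read_camera(c) for c in cm]
for n in ['weight']:
    print(n,[(d['rect'],d['p']) for d in bot.outline_of('wrist',n)])
E
```

```text
10.975 [ 0.6415 -0.1174  0.1557] [0.7071 0.7071 0.001  0.0012]
0.89 [220.7, 158.1, 70.0, 70.7] [ 0.64   -0.1171  0.048 ] [-0.  0.]
weight [([172.9, 251.3, 72.0, 62.6], 0.73), ([0.0, 27.6, 53.1, 40.7], 0.57)]
```

Emit:
{"method": "jog_arm", "body": {
  "rows": "0.5 -0.5 0 0 0 0;1 -1 0 0 0 0;1 -1 0 0 0 0"
}}

```text
t: 11.6
tool_pos: [0.536, -0.0137, 0.1526]
tcp_rot: [0.706, 0.708, -0.002, -0.003]
force: [0.6, 0.1, -0.4]
grip_width: 0.0855
gripper_force: 0.0
```

Emit:
{"method": "jog_arm", "body": {
  "rows": "0.23 -1 0 0 0 0;0.23 -1 0 0 0 0"
}}

```text
t: 11.85
tool_pos: [0.4379, 0.006, 0.1536]
tcp_rot: [0.707, 0.707, -0.001, -0.001]
force: [0.4, 0.3, -0.3]
grip_width: 0.0856
gripper_force: 0.0
```

Emit:
{"method": "jog_arm", "body": {
  "rows": "0 -0.1 0 0 0 0;0 -0.1 0 0 0 0;0 -0.1 0 0 0 0"
}}

```text
t: 12.22
tool_pos: [0.4331, 0.0054, 0.1545]
tcp_rot: [0.707, 0.707, 0.001, 0.001]
force: [0.7, 0.3, 0.5]
grip_width: 0.0852
gripper_force: 0.0
```

```bash
python3 w.py weight 0 w5
```

```text
12.225 [0.4331 0.0054 0.1545] [7.073e-01 7.069e-01 7.000e-04 1.200e-03]
0.85 [236.5, 161.2, 34.4, 40.3] [0.4288 0.0067 0.    ] [-0. -0.]
```

View pics/w5.png

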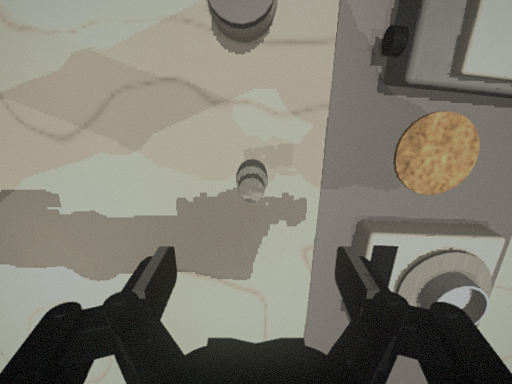

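Weight at (253,180), directly ahead of the fingers. The views agree on (0.430,0.0065).

Emit:
{"method": "jog_arm", "body": {
  "rows": "0.01 -0.02 0.5 0 0 0;0.01 -0.02 1 0 0 0;0.01 -0.02 1 0 0 0"
}}

```text
t: 12.7
tool_pos: [0.4275, 0.0066, 0.0518]
tcp_rot: [0.708, 0.707, -0.002, -0.002]
force: [0.2, -0.5, 0.6]
grip_width: 0.0858
gripper_force: 0.0
```

Emit:
{"method": "jog_arm", "body": {
  "rows": "0 0 0.16 0 0 0;0 0 0.16 0 0 0;0 0 0.16 0 0 0"
}}

```text
t: 13.08
tool_pos: [0.4297, 0.0067, 0.0396]
tcp_rot: [0.707, 0.707, 0.001, 0.001]
force: [-0.4, -0.3, 0.6]
grip_width: 0.0855
gripper_force: 0.0
```

Emit:
{"method": "jog_arm", "body": {
  "rows": "0 0 0 0 0 0;0 0 0 0 0 0;0 0 0 0 0 0;0 0 0 0 0 0;0 0 0 0 0 0;0 0 0 0 0 0;0 0 0 0 0 0;0 0 0 0 0 0",
  "grip": 0
}}

```text
t: 14.08
tool_pos: [0.4289, 0.0069, 0.0387]
tcp_rot: [0.707, 0.707, 0.0, 0.0]
force: [-0.1, 0.2, 5.2]
grip_width: 0.0219
gripper_force: 58.4
```

Emit:
{"method": "jog_arm", "body": {
  "rows": "0 0 -0.3 0 0 0;0 0 -0.6 0 0 0;0 0 -1 0 0 0;0 0 -1 0 0 0;0 0 -1 0 0 0"
}}

```text
t: 14.7
tool_pos: [0.4279, 0.0072, 0.1377]
tcp_rot: [0.707, 0.707, -0.0, -0.0]
force: [-0.2, -0.1, -2.2]
grip_width: 0.0218
gripper_force: 59.7
```

```bash
python3 w.py weight 0.1 w6
```

```text
14.7 [0.4279 0.0072 0.1377] [ 7.069e-01  7.073e-01 -4.000e-04 -5.000e-04]
0.84 [230.1, 202.5, 54.1, 82.9] [0.4273 0.0087 0.1   ] [-0.  0.]
```

View pics/w6.png

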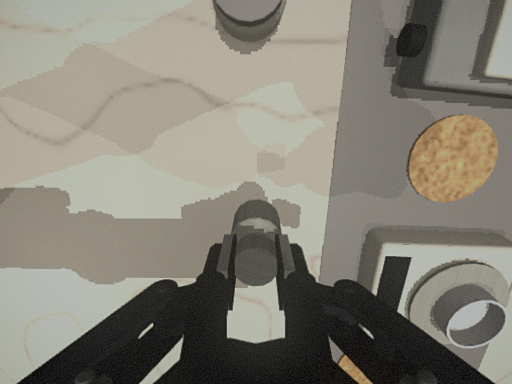

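The weight is held upright at (256,245). Carrying it over the dish.

Emit:
{"method": "jog_arm", "body": {
  "rows": "-0.4 0.4 0 0 0 0;-0.8 0.8 0 0 0 0;-1 1 0 0 0 0;-1 1 0 0 0 0"
}}

```text
t: 15.3
tool_pos: [0.5298, -0.0958, 0.1372]
tcp_rot: [0.708, 0.706, -0.001, 0.001]
force: [-0.3, 0.2, -2.4]
grip_width: 0.0218
gripper_force: 59.7
```

Emit:
{"method": "jog_arm", "body": {
  "rows": "-0.1 0.5 0 0 0 0;-0.25 1 0 0 0 0;-0.25 1 0 0 0 0"
}}

```text
t: 15.68
tool_pos: [0.6319, -0.1182, 0.1372]
tcp_rot: [0.707, 0.708, 0.0, 0.001]
force: [-0.2, -0.8, -2.1]
grip_width: 0.0216
gripper_force: 59.8
```

Emit:
{"method": "jog_arm", "body": {
  "rows": "0 0.12 0 0 0 0;0 0.12 0.1 0 0 0;0 0.12 0.15 0 0 0;0 0.12 0.15 0 0 0;0 0.12 0.15 0 0 0"
}}

```text
t: 16.3
tool_pos: [0.6403, -0.1182, 0.1234]
tcp_rot: [0.707, 0.707, -0.0, -0.0]
force: [0.7, -0.0, -2.1]
grip_width: 0.0218
gripper_force: 59.9
```

```bash
python3 w.py weight 0.085 w7; python3 -c "
from h import *
cm=bot.camera_model('wrist')
for d in bot.outline_of('wrist','dish')[:2]: print(d['rect'],d['p'])
"
```

```text
16.3 [ 0.6403 -0.1182  0.1234] [ 7.072e-01  7.070e-01 -0.000e+00 -1.000e-04]
0.89 [229.6, 201.3, 56.2, 87.7] [ 0.6396 -0.117   0.085 ] [-0. -0.]
[219.2, 165.4, 78.0, 64.3] 0.8
```

View pics/w7.png

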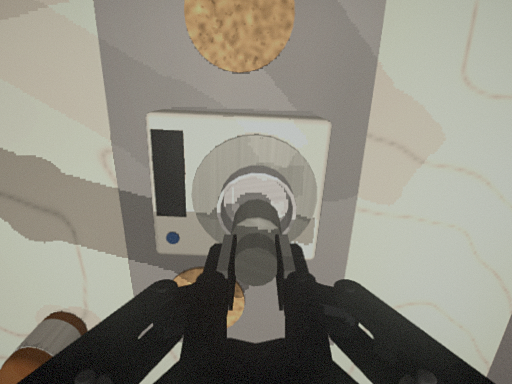

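Emit:
{"method": "jog_arm", "body": {
  "rows": "0 0 0.15 0 0 0;0 0 0.25 0 0 0;0 0 0.3 0 0 0;0 0 0.33 0 0 0;0 0 0.33 0 0 0"
}}

```text
t: 17.08
tool_pos: [0.6402, -0.1182, 0.0908]
tcp_rot: [0.707, 0.707, -0.0, -0.001]
force: [-1.7, 0.5, 3.0]
grip_width: 0.0213
gripper_force: 60.2
```

Emit:
{"method": "jog_arm", "body": {
  "rows": "0 0 0.01 0 0 0;0 0 0.01 0 0 0"
}}

```text
t: 17.32
tool_pos: [0.6403, -0.1181, 0.0907]
tcp_rot: [0.707, 0.707, 0.0, -0.001]
force: [-3.2, 1.7, 7.4]
grip_width: 0.0218
gripper_force: 60.9
```

Emit:
{"method": "jog_arm", "body": {
  "rows": "0 0 0 0 0 0;0 0 0 0 0 0;0 0 0 0 0 0;0 0 0 0 0 0;0 0 0 0 0 0;0 0 0 0 0 0",
  "grip": 1
}}

```text
t: 18.08
tool_pos: [0.6407, -0.1182, 0.0893]
tcp_rot: [0.707, 0.707, -0.0, 0.0]
force: [0.6, -0.8, 0.1]
grip_width: 0.0853
gripper_force: 0.0
```

Emit:
{"method": "jog_arm", "body": {
  "rows": "0 0 -0.3 0 0 0;0 0 -0.6 0 0 0;0 0 -0.9 0 0 0;0 0 -0.9 0 0 0"
}}

```text
t: 18.58
tool_pos: [0.6424, -0.119, 0.1819]
tcp_rot: [0.707, 0.707, 0.002, 0.002]
force: [0.2, -0.7, -0.3]
grip_width: 0.0852
gripper_force: 0.0
```

```bash
python3 w.py dish 0.048 w8;python3 w.py weight 0.051 w8
```

```text
18.575 [ 0.6424 -0.119   0.1819] [0.7072 0.707  0.0016 0.0022]
0.76 [222.0, 150.3, 63.6, 60.4] [ 0.6402 -0.1123  0.048 ] [0.01 0.  ]
18.675 [ 0.6403 -0.1179  0.1791] [ 7.071e-01  7.071e-01  0.000e+00 -2.000e-04]
0.55 [239.0, 171.3, 37.7, 47.6] [ 0.6399 -0.1184  0.051 ] [0. 0.]
```

View pics/w8.png

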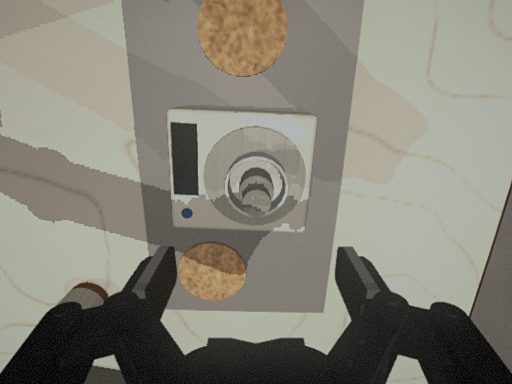

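The weight stands in the dish at about (256,190), with the dish centred on the pan. Next, the bottle.

Emit:
{"method": "jog_arm", "body": {
  "rows": "-0.4 -0.5 0 0 0 0;-0.8 -1 0 0 0 0;-0.8 -1 0 0 0 0"
}}

```text
t: 19.15
tool_pos: [0.5345, -0.2023, 0.1785]
tcp_rot: [0.71, 0.704, -0.002, -0.002]
force: [-0.1, -0.2, 0.1]
grip_width: 0.0854
gripper_force: 0.0
```

Emit:
{"method": "jog_arm", "body": {
  "rows": "-0.8 -1 0 0 0 0;-0.8 -1 0 0 0 0;-0.8 -1 0 0 0 0"
}}

```text
t: 19.52
tool_pos: [0.436, -0.2809, 0.1789]
tcp_rot: [0.71, 0.704, -0.001, -0.001]
force: [0.2, 0.5, -0.0]
grip_width: 0.0853
gripper_force: 0.0
```

Emit:
{"method": "jog_arm", "body": {
  "rows": "-0.26 -0.31 0 0 0 0;-0.26 -0.31 0 0 0 0;-0.26 -0.31 0 0 0 0"
}}

```text
t: 19.9
tool_pos: [0.4109, -0.3032, 0.1789]
tcp_rot: [0.707, 0.708, 0.0, -0.0]
force: [0.1, -0.0, -0.0]
grip_width: 0.0853
gripper_force: 0.0
```

```bash
python3 w.py bottle 0 w9
```

```text
19.9 [ 0.4109 -0.3032  0.1789] [ 7.066e-01  7.076e-01  3.000e-04 -2.000e-04]
0.64 [226.7, 146.8, 53.3, 74.4] [ 0.4073 -0.3036  0.    ] [ 0. -0.]
```

View pics/w9.png

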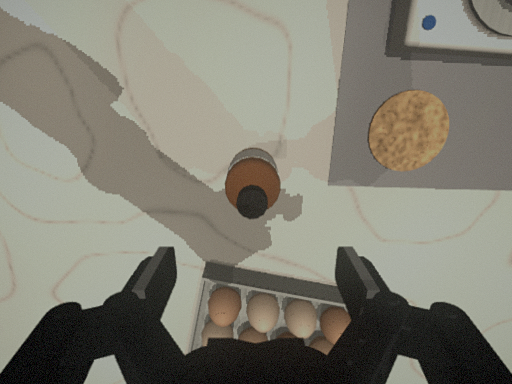

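Bottle at (252,185). The egg box at the bottom, from row 265 down, is well clear. Descending to grip the upper part of the straight side.

Emit:
{"method": "jog_arm", "body": {
  "rows": "0 -0.01 0.5 0 0 0;0 -0.01 1 0 0 0;0 -0.01 1 0 0 0"
}}

```text
t: 20.38
tool_pos: [0.4076, -0.3017, 0.0766]
tcp_rot: [0.707, 0.708, -0.0, -0.004]
force: [-0.2, 0.3, 0.9]
grip_width: 0.0854
gripper_force: 0.0
```

Emit:
{"method": "jog_arm", "body": {
  "rows": "0 0 0.2 0 0 0;0 0 0.31 0 0 0;0 0 0.31 0 0 0"
}}

```text
t: 20.75
tool_pos: [0.4092, -0.3041, 0.0489]
tcp_rot: [0.707, 0.707, 0.0, 0.0]
force: [0.4, -0.2, 0.3]
grip_width: 0.0852
gripper_force: 0.0
```

Emit:
{"method": "jog_arm", "body": {
  "rows": "0 0 0 0 0 0;0 0 0 0 0 0;0 0 0 0 0 0;0 0 0 0 0 0;0 0 0 0 0 0;0 0 0 0 0 0;0 0 0 0 0 0",
  "grip": 0
}}

```text
t: 21.62
tool_pos: [0.4087, -0.3045, 0.0495]
tcp_rot: [0.707, 0.707, 0.0, 0.001]
force: [-1.1, 0.9, 6.8]
grip_width: 0.0517
gripper_force: 61.6
```

Emit:
{"method": "jog_arm", "body": {
  "rows": "0 0 -0.2 0 0 0;0 0 -0.5 0 0 0;0 0 -0.8 0 0 0;0 0 -1 0 0 0;0 0 -1 0 0 0"
}}

```text
t: 22.25
tool_pos: [0.4091, -0.3044, 0.1494]
tcp_rot: [0.707, 0.707, 0.0, 0.001]
force: [-0.1, -1.0, -3.4]
grip_width: 0.0512
gripper_force: 64.9
```

```bash
python3 w.py bottle 0.1 w10
```

```text
22.25 [ 0.4091 -0.3044  0.1494] [7.071e-01 7.072e-01 4.000e-04 1.300e-03]
0.7 [204.6, 178.4, 104.9, 163.7] [ 0.4084 -0.299   0.1   ] [ 0. -0.]
```

View pics/w10.png

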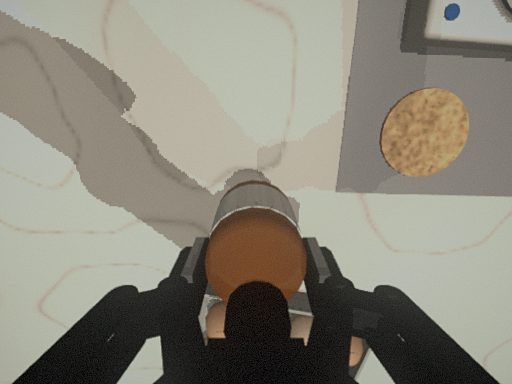

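The bottle is lifted and hangs straight. I'll carry it round in front of the balance to the middle mat.

Emit:
{"method": "jog_arm", "body": {
  "rows": "0.3 0.2 0 0 0 0;0.7 0.4 0 0 0 0;1 0.4 0 0 0 0"
}}

```text
t: 22.72
tool_pos: [0.4499, -0.2019, 0.147]
tcp_rot: [0.706, 0.708, -0.0, -0.001]
force: [0.2, 0.2, -3.9]
grip_width: 0.0515
gripper_force: 64.9
```

Emit:
{"method": "jog_arm", "body": {
  "rows": "0.5 0 0 0 0 0;1 0 0 0 0 0"
}}

```text
t: 22.98
tool_pos: [0.4477, -0.1028, 0.1472]
tcp_rot: [0.707, 0.707, -0.001, -0.001]
force: [1.0, -0.0, -4.0]
grip_width: 0.0516
gripper_force: 64.9
```

Emit:
{"method": "jog_arm", "body": {
  "rows": "0.5 0 0 0 0 0;0.9 0 0 0 0 0;1 0 0 0 0 0;1 0 0 0 0 0"
}}

```text
t: 23.48
tool_pos: [0.4481, -0.0039, 0.1476]
tcp_rot: [0.707, 0.708, -0.001, -0.0]
force: [-0.6, -0.8, -3.3]
grip_width: 0.0516
gripper_force: 64.8
```

Emit:
{"method": "jog_arm", "body": {
  "rows": "0.2 0.3 0 0 0 0;0.32 0.7 0 0 0 0;0.32 0.8 0 0 0 0;0.32 0.8 0 0 0 0"
}}

```text
t: 23.98
tool_pos: [0.5288, 0.0258, 0.148]
tcp_rot: [0.708, 0.706, -0.001, 0.0]
force: [-0.9, -0.5, -3.1]
grip_width: 0.0512
gripper_force: 64.8
```

Emit:
{"method": "jog_arm", "body": {
  "rows": "0 0.4 0 0 0 0;0 0.8 0 0 0 0;0 0.98 0 0 0 0;0 0.98 0.4 0 0 0;0 0.98 0.6 0 0 0;0 0.98 0.6 0 0 0;0 0.98 0.6 0 0 0"
}}

```text
t: 24.85
tool_pos: [0.6267, 0.0272, 0.0891]
tcp_rot: [0.707, 0.707, 0.0, 0.0]
force: [0.4, -0.5, -2.6]
grip_width: 0.0515
gripper_force: 64.8
```

```bash
python3 w.py mat_left 0.001 w11; python3 -c "
from h import *
cm=bot.camera_model('wrist')
for d in bot.outline_of('wrist','bottle')[:1]: print(d['rect'],fit('bottle',[(cm,d['region'])],[.6275,.028,.04],.04))
"
```

```text
24.85 [0.6267 0.0272 0.0891] [7.074e-01 7.068e-01 2.000e-04 4.000e-04]
[204.4, 177.7, 101.7, 166.2] (array([0.6265, 0.0327, 0.04  ]), array([ 0.01, -0.01]))
```

View pics/w11.png

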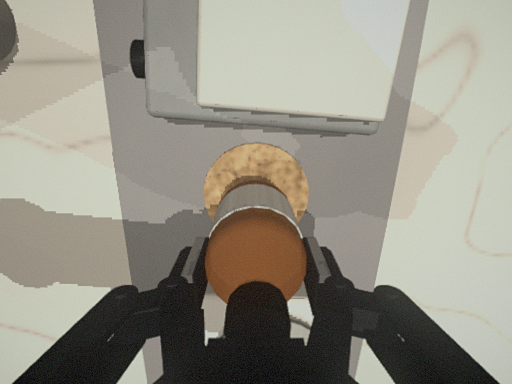

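The bottle is in line over the mat (mat columns 205 to 308, bottle 204 to 306). Lowering.

Emit:
{"method": "jog_arm", "body": {
  "rows": "0 0 0.15 0 0 0;0 0 0.25 0 0 0;0 0 0.31 0 0 0;0 0 0.34 0 0 0;0 0 0.34 0 0 0"
}}

```text
t: 25.62
tool_pos: [0.626, 0.0278, 0.0547]
tcp_rot: [0.707, 0.707, -0.0, -0.001]
force: [-2.4, 1.0, 4.0]
grip_width: 0.0513
gripper_force: 65.4
```

Emit:
{"method": "jog_arm", "body": {
  "rows": "0 0 0.01 0 0 0;0 0 0.01 0 0 0"
}}

```text
t: 25.88
tool_pos: [0.6259, 0.0278, 0.0546]
tcp_rot: [0.707, 0.707, -0.0, -0.001]
force: [-4.5, 0.3, 9.7]
grip_width: 0.0517
gripper_force: 66.2
```

Emit:
{"method": "jog_arm", "body": {
  "rows": "0 0 0 0 0 0;0 0 0 0 0 0;0 0 0 0 0 0;0 0 0 0 0 0;0 0 0 0 0 0;0 0 0 0 0 0",
  "grip": 1
}}

```text
t: 26.62
tool_pos: [0.6266, 0.0278, 0.0532]
tcp_rot: [0.707, 0.707, -0.0, 0.0]
force: [0.5, -0.7, -0.5]
grip_width: 0.0853
gripper_force: 0.0
```

Emit:
{"method": "jog_arm", "body": {
  "rows": "0 0 -0.3 0 0 0;0 0 -0.6 0 0 0;0 0 -1 0 0 0;0 0 -1 0 0 0;0 0 -1 0 0 0"
}}

```text
t: 27.25
tool_pos: [0.6261, 0.0281, 0.1529]
tcp_rot: [0.707, 0.707, -0.0, -0.0]
force: [-0.4, 0.6, 0.4]
grip_width: 0.0854
gripper_force: 0.0
```

```bash
python3 w.py bottle 0.005 w12
```

```text
27.25 [0.6261 0.0281 0.1529] [ 7.071e-01  7.072e-01 -1.000e-04 -4.000e-04]
0.94 [225.6, 149.5, 61.1, 89.0] [0.6245 0.0288 0.005 ] [ 0. -0.]
```

Emit:
{"method": "jog_arm", "body": {
  "rows": "0.35 -0.5 -0.2 0 0 0;0.7 -1 -0.2 0 0 0;0.7 -1 -0.2 0 0 0"
}}

```text
t: 27.72
tool_pos: [0.5205, 0.1013, 0.1714]
tcp_rot: [0.705, 0.709, -0.003, -0.004]
force: [0.9, -1.2, -0.2]
grip_width: 0.0855
gripper_force: 0.0
```

Emit:
{"method": "jog_arm", "body": {
  "rows": "0.65 -1 0 0 0 0;0.65 -1 0 0 0 0;0.65 -1 0 0 0 0;0.65 -1 0 0 0 0"
}}

```text
t: 28.22
tool_pos: [0.4278, 0.1626, 0.1732]
tcp_rot: [0.707, 0.707, 0.0, 0.001]
force: [0.9, 0.1, 0.5]
grip_width: 0.0855
gripper_force: 0.0
```

```bash
python3 w.py jar 0 w13
```

```text
28.225 [0.4278 0.1626 0.1732] [7.072e-01 7.070e-01 2.000e-04 7.000e-04]
0.79 [228.6, 144.3, 47.0, 66.2] [0.4218 0.1633 0.    ] [-0.  0.]
0.33 [374.6, 242.2, 68.2, 50.3] [0.5999 0.0682 0.    ] [-0. -0.]
```

View pics/w13.png

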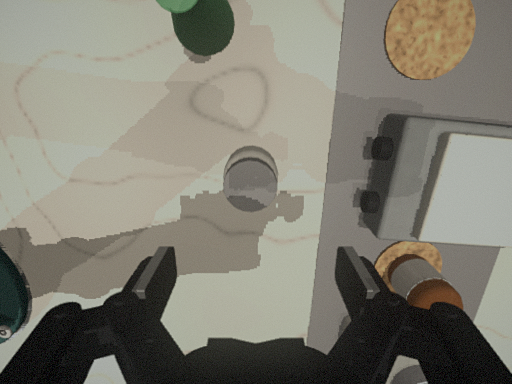

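Jar at (251,178), the bottle upright on the middle mat at about (415,280), the flask untouched at (205,20). Grasping the jar.

Emit:
{"method": "jog_arm", "body": {
  "rows": "0 -0.04 0.4 0 0 0;0 -0.04 0.9 0 0 0;0 -0.04 1 0 0 0;0 -0.04 1 0 0 0"
}}

```text
t: 28.82
tool_pos: [0.4236, 0.1619, 0.0733]
tcp_rot: [0.708, 0.706, -0.0, 0.0]
force: [-0.0, 1.2, 0.1]
grip_width: 0.0853
gripper_force: 0.0
```

Emit:
{"method": "jog_arm", "body": {
  "rows": "0 0 0.4 0 0 0;0 0 0.55 0 0 0;0 0 0.66 0 0 0;0 0 0.66 0 0 0"
}}

```text
t: 29.32
tool_pos: [0.4235, 0.1629, 0.0078]
tcp_rot: [0.707, 0.707, 0.001, 0.0]
force: [0.3, 0.8, 0.1]
grip_width: 0.0854
gripper_force: 0.0
```

Emit:
{"method": "jog_arm", "body": {
  "rows": "0 0 0 0 0 0;0 0 0 0 0 0;0 0 0 0 0 0;0 0 0 0 0 0;0 0 0 0 0 0;0 0 0 0 0 0;0 0 0 0 0 0",
  "grip": 0
}}

```text
t: 30.2
tool_pos: [0.4229, 0.1631, 0.0086]
tcp_rot: [0.707, 0.707, 0.001, 0.0]
force: [-1.4, -1.3, 9.6]
grip_width: 0.0561
gripper_force: 61.7
```

Emit:
{"method": "jog_arm", "body": {
  "rows": "0 0 -0.2 0 0 0;0 0 -0.5 0 0 0;0 0 -0.8 0 0 0;0 0 -0.8 0 0 0;0 0 -0.8 0 0 0"
}}

```text
t: 30.82
tool_pos: [0.4222, 0.1631, 0.0871]
tcp_rot: [0.707, 0.707, -0.0, -0.0]
force: [-1.0, 0.7, -1.9]
grip_width: 0.056
gripper_force: 64.9
```

```bash
python3 w.py jar 0.08 w14
```

```text
30.825 [0.4222 0.1631 0.0871] [ 7.069e-01  7.073e-01 -1.000e-04 -2.000e-04]
0.76 [192.4, 198.8, 127.9, 147.6] [0.4214 0.1721 0.08  ] [0. 0.]
0.41 [431.8, 298.5, 80.2, 83.7] [0.5742 0.0979 0.08  ] [0. 0.]
```

View pics/w14.png

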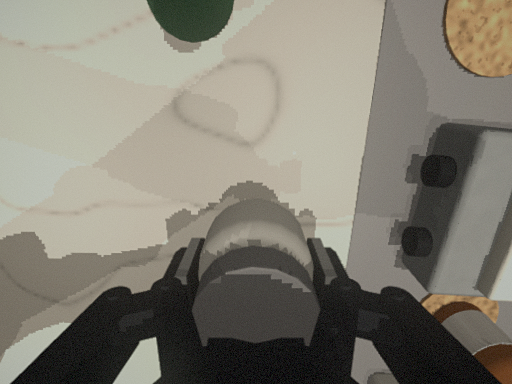

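The jar is held upright. I'll carry it round in front of the balance to the right mat.

Emit:
{"method": "jog_arm", "body": {
  "rows": "-0.3 0.2 0 0 0 0;-0.7 0.3 0 0 0 0;-1 0.3 0 0 0 0"
}}

```text
t: 31.3
tool_pos: [0.4534, 0.0609, 0.0865]
tcp_rot: [0.708, 0.707, -0.0, 0.0]
force: [0.3, -0.9, -1.3]
grip_width: 0.0566
gripper_force: 64.9
```

Emit:
{"method": "jog_arm", "body": {
  "rows": "-0.5 0 0 0 0 0;-1 0 0 0 0 0"
}}

```text
t: 31.55
tool_pos: [0.4522, -0.0385, 0.0863]
tcp_rot: [0.707, 0.707, -0.001, -0.001]
force: [-0.4, 0.1, -2.6]
grip_width: 0.0559
gripper_force: 64.9
```

Emit:
{"method": "jog_arm", "body": {
  "rows": "-0.5 0 0 0 0 0;-1 0 0 0 0 0"
}}

```text
t: 31.8
tool_pos: [0.4519, -0.1387, 0.0863]
tcp_rot: [0.707, 0.707, -0.0, -0.001]
force: [0.4, -1.3, -2.2]
grip_width: 0.0563
gripper_force: 64.9
```

Emit:
{"method": "jog_arm", "body": {
  "rows": "-0.5 0 0 0 0 0;-0.9 0 0 0 0 0;-1 0 0 0 0 0;-1 0 0 0 0 0"
}}

```text
t: 32.3
tool_pos: [0.4519, -0.2373, 0.0865]
tcp_rot: [0.708, 0.706, -0.0, -0.001]
force: [-0.5, 0.7, -1.8]
grip_width: 0.0565
gripper_force: 64.9
```

Emit:
{"method": "jog_arm", "body": {
  "rows": "-0.15 0.3 0 0 0 0;-0.23 0.5 0 0 0 0;-0.23 0.5 0 0 0 0;-0.23 0.5 0 0 0 0"
}}

```text
t: 32.8
tool_pos: [0.5011, -0.2579, 0.0866]
tcp_rot: [0.707, 0.708, -0.0, -0.002]
force: [-0.6, 0.3, -2.5]
grip_width: 0.0561
gripper_force: 64.8
```

Emit:
{"method": "jog_arm", "body": {
  "rows": "0 0.3 0 0 0 0;0 0.6 0 0 0 0;0 0.81 0 0 0 0;0 0.81 0.2 0 0 0;0 0.81 0.4 0 0 0;0 0.81 0.4 0 0 0;0 0.81 0.4 0 0 0"
}}

```text
t: 33.67
tool_pos: [0.5823, -0.2605, 0.0469]
tcp_rot: [0.708, 0.707, -0.0, -0.001]
force: [-0.9, -0.1, -1.9]
grip_width: 0.0561
gripper_force: 64.8
```

Run:
```python
from h import *
cm=bot.camera_model('wrist');im=bot.read_camera('wrist');print(bot.get_state()['tool_pos'])
g=cv2.medianBlur(im,3).astype(int);g=g[...,2]-g[...,0]
m=(g>45).astype(np.uint8)
n,l,st,_=cv2.connectedComponentsWithStats(m);print([list(map(int,s)) for s in st[1:] if s[4]>300])
i=1+int(np.argmax(st[1:,4]))
ys,xs=np.where((l==i)); 
# circle fit from outermost boundary points on the mat top plane
pts=[]
for c in range(xs.min()+2,xs.max()-1,3):
    r=ys[xs==c].min();pts.append(onz(cm,(c,r),.005)[:2])
pts=np.array(pts);r=least_squares(lambda q:np.hypot(*(pts-q).T)-.045,[.58,-.26],loss='soft_l1',f_scale=.002);print(r.x,r.fun.std())
```

```text
[ 0.58295729 -0.2606896   0.04742235]
[[193, 153, 126, 86, 5809]]
[ 0.58153327 -0.25946741] 0.0002695057715831504
```

Emit:
{"method": "jog_arm", "body": {
  "rows": "0 0 0.15 0 0 0;0 0 0.25 0 0 0;0 0 0.31 0 0 0;0 0 0.34 0 0 0;0 0 0.34 0 0 0"
}}

```text
t: 34.35
tool_pos: [0.5831, -0.2599, 0.0138]
tcp_rot: [0.707, 0.707, 0.0, -0.001]
force: [-1.2, 1.1, 3.7]
grip_width: 0.0564
gripper_force: 65.3
```

Emit:
{"method": "jog_arm", "body": {
  "rows": "0 0 0.01 0 0 0;0 0 0.01 0 0 0"
}}

```text
t: 34.6
tool_pos: [0.5831, -0.2599, 0.0137]
tcp_rot: [0.707, 0.707, 0.0, -0.001]
force: [-3.2, 2.6, 10.3]
grip_width: 0.0561
gripper_force: 66.0
```

Emit:
{"method": "jog_arm", "body": {
  "rows": "0 0 0 0 0 0;0 0 0 0 0 0;0 0 0 0 0 0;0 0 0 0 0 0;0 0 0 0 0 0;0 0 0 0 0 0",
  "grip": 1
}}

```text
t: 35.35
tool_pos: [0.5836, -0.2602, 0.0123]
tcp_rot: [0.707, 0.707, -0.0, 0.0]
force: [0.2, -0.1, 0.1]
grip_width: 0.0857
gripper_force: 0.0
```

Emit:
{"method": "jog_arm", "body": {
  "rows": "0 0 -0.3 0 0 0;0 0 -0.6 0 0 0;0 0 -1 0 0 0;0 0 -1 0 0 0;0 0 -1 0 0 0"
}}

```text
t: 35.98
tool_pos: [0.5833, -0.2597, 0.112]
tcp_rot: [0.707, 0.707, 0.0, -0.0]
force: [-0.3, 0.1, -0.3]
grip_width: 0.0854
gripper_force: 0.0
```

Emit:
{"method": "jog_arm", "body": {
  "rows": "0 -0.5 -0.8 0 0 0;0 -1 -0.8 0 0 0;0 -1 -0.8 0 0 0"
}}

```text
t: 36.35
tool_pos: [0.4786, -0.2604, 0.1923]
tcp_rot: [0.709, 0.706, -0.001, -0.002]
force: [-0.4, -0.3, -0.2]
grip_width: 0.0853
gripper_force: 0.0
```

```bash
cat > e.py <<'E'
from h import *
cm={c:bot.camera_model(c) for c in ['scene','top']}
for c in cm: cv2.imwrite(f'pics/{c}9.png',bot.read_camera(c))
for n,p0 in dict(dish=(.641,-.116,.048),weight=(.641,-.116,.051),bottle=(.6275,.028,.005),jar=(.583,-.26,.005),flask=(.378,.313,0)).items():
    for c in cm:
        for d in bot.outline_of(c,n)[:1]: print(n,c,round(d['p'],2),d['rect'],fit(n,[(cm[c],d['region'])],p0,p0[2])[0])
a=cv2.imread('pics/scene9.png')[90:310,70:450];cv2.imwrite('pics/s9.png',cv2.resize(a,None,fx=2.1,fy=2.1,interpolation=cv2.INTER_CUBIC))
print(bot.get_state()['t'])
E
python3 e.py
```

```text
dish top 0.65 [291.5, 130.2, 23.1, 26.9] [ 0.6401 -0.1155  0.048 ]
weight scene 0.88 [191.6, 214.5, 18.2, 29.9] [ 0.64   -0.1194  0.051 ]
weight top 0.78 [297.3, 131.7, 13.4, 23.2] [ 0.6433 -0.1183  0.051 ]
bottle scene 0.73 [264.6, 204.5, 25.8, 44.9] [0.625  0.0275 0.005 ]
bottle top 0.56 [228.6, 139.4, 23.9, 26.7] [0.6273 0.0298 0.005 ]
jar scene 0.88 [119.3, 198.1, 30.2, 42.0] [ 0.5826 -0.2607  0.005 ]
jar top 0.87 [348.1, 155.3, 26.1, 25.0] [ 0.5939 -0.2609  0.005 ]
flask scene 0.38 [191.5, 218.4, 28.6, 30.7] [ 0.6317 -0.1202  0.    ]
flask top 0.67 [107.7, 243.2, 31.5, 28.9] [0.3794 0.3148 0.    ]
36.95
```

View pics/s9.png

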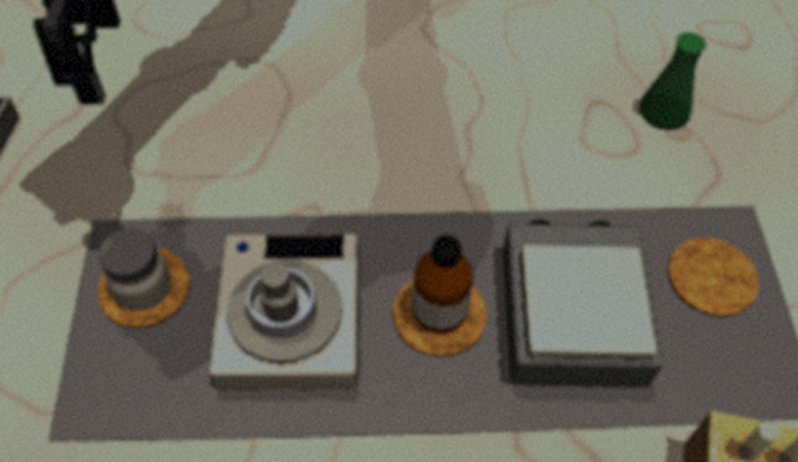

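The final scene view shows the jar on the outer mat at (135,275), the weight in the dish on the pan at (280,300), and the bottle on the middle mat at (440,290). The flask is unmoved and the mat beyond the stirrer is empty. Handing in.

```bash
python3 -c "
from plant import bot
print(bot.finish_job())"
```

```text
the job is handed in; nothing more can be done
None
```

The job is handed in (no verdict was returned): by the last camera check the dish is on the pan with the weight in it, the bottle is on the middle mat, the jar is on the balance-side outer mat, and the flask and stirrer-side mat are untouched.

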